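Clamp a wooden clog sole in the bench screw clamp while its new heel lift sets

TASK

A new rubber lift has just been cemented under the heel of this wooden clog sole: pick the sole up, slide it heel first between the guides of the green bench clamp until the heel is gently but fully home against the black back stop, and leave it lying flat on the steel bed. Then turn the clamp's T-handle clockwise until you feel the resistance rise and the heel is firmly held, about half as stiff again as the handle ran free, but no harder, so that the wood is not crushed; let go of everything. Leave the hammer, the cement jar and the box of lifts where they are.

Things in the scene. Friction and masses are not known exactly. Their poses are not given: they have to be found in the camera images.
- sole: Loose pale wooden clog sole, 232 mm long, 0.2 to 0.33 kg, standing level, black rubber underneath. Origin: underside, below the middle of the heel; +x to the toe, z up. The heel, x=-32 mm (half-round back, radius 30 mm) to +38 mm, is 60 mm wide and 50 mm tall, flat on top; its lowest 8 mm is the new lift. Forepart x=96 to 200 mm, 78 mm wide, 28 mm tall
- sole_waist (a point): Middle of the sole's waist, 85 mm ahead of the sole's origin and 29 mm above its underside; x to the toe, z up. The waist (x=40 to 95 mm from the sole's origin) is a bar 54 mm wide and 22 mm thick with plain upright sides, sloping down to the toe; here it spans 18 to 40 mm above the underside. The centre of mass is about 20 mm nearer the heel
- clamp: Green cast C-frame screw clamp fixed to the bench. Origin: on the bench, on the upright screw axis; +x points out of the open mouth, the way the toe will point. The flat steel bed, 20 mm above the bench, spans x=-75 to +140, y=-40 to +40 mm. The spine stands behind x=-47 mm; the overhanging arm and the boss (radius 23 mm round the axis) span 110 to 159 mm above the bench
- bed (a point): Top of the bed on the screw axis, axes as the clamp's: a sole that is home has its origin here, same yaw. Two steel heel guides stand on the bed 64 mm apart (inner faces y=+-32 mm), 14 mm tall, x=-32 to +24 mm, their flared ends reaching x=+43 mm, where they are 85 mm apart
- stop: Black plastic back stop on the front of the clamp's spine, 40 mm wide, 22 to 44 mm above the bench; the heel's round back comes up against it. Its frame coincides with the clamp's
- stop_face (a point): Centre of the back stop's face, 32 mm behind the screw axis, 33 mm above the bench
- pad: Round dark steel swivel pad, 42 mm across, cork-faced, under the screw. Origin on the screw axis, 3 mm above the cork's face. It starts 2.4 to 7.3 mm above the top of a heel standing on the bed. It hangs loose with 2 mm of end play, how much of it taken up is unknown: a light touch (3 N) is not yet clamping
- pad_face (a point): Centre of the pad's cork underside, z up
- handle (a joint): Angle (rad) of the T-handle; grows clockwise seen from above, lowering pad and handle 12 mm a turn. Runs free at a steady 0.40 N m (dry friction; stays where left). Once the pad bears, each 0.1 rad adds about 30 N of clamping and each 10 N adds 0.019 N m. Firm is 70 to 160 N: 0.53 to 0.70 N m, best 0.60; over 200 N crushes. In all some 2.6 to 4.2 rad, so regrasp; the angle differs every time
- handle_bar (a point): Middle of the T-handle's crossbar, on the screw axis, 205 mm above the bench or a little less; x along the bar, z up. The bar is a round steel rod 12 mm thick, 110 mm between the centres of its red 19 mm end balls, free all round; under its middle is an 11 mm neck, 26 mm long, then the 18 mm screw. It starts within 0.4 rad of square to the clamp's x axis
- hammer: Hammer lying on the bench, 260 mm long: leave alone
- cement: Yellow cement jar with black lid, 68 mm across, 85 mm tall: leave alone
- lifts: Open cardboard box of black rubber lifts, 80 x 130 x 35 mm: leave alone
There are look-alikes about, which are no part of the job. Leave any blue look-alike of the sole alone.

How it is judged:
By the outcome, as a careful person would: the job done as asked, in the order asked, and still so for the second after the job is handed in, with the robot touching nothing.
It also fails if it takes over 72 s, if anything falls off the work surface, if the arm or the gripper's body presses on something with over 40 N, if the wrist force passes 120 N, or if a joint passes its speed limit or range.

ROBOT

A 7-joint arm with a two-finger parallel gripper is mounted at the origin on the work surface. World frame = base frame: x ahead of the robot, y to its left, z up, the work surface at z = 0. Lengths are in m, angles in rad, forces in N, time in s.
With the tool pointing down it reaches from about 0.425 to 1.025 m from the base axis. Payload 9.4 kg.
Tool frame: the origin (TCP) lies between the finger pads; the fingertips stand 11 mm ahead of it and the grasp point (between the pads) lies 8 mm behind it; z points along the fingers, y is the line along which they close (so a half turn about z gives the same grasp; the last joint's range is limited). The gripper opens to 93 mm and grips with 3 to 60 N. Pads are 15 mm wide; open, the fingers measure 128 mm over their backs; the gripper's body (75 mm by 188 mm) begins 65 mm behind the grasp point.
Start: joints at [1.252, 0.599, -0.003, 1.599, 0.002, 0.943, -0.08], TCP at [0.174, -0.704, 0.23] pointing down, gripper open.
Joint ranges: [-2.57, 2.57], [-0.35, 1.97], [-1.29, 1.29], [0.11, 2.56], [-1.05, 4.19], [0.11, 1.86], [-2.63, 2.63]. Speed limits (rad/s): [2.22, 2.22, 3.01, 3.01, 3.14, 3.14, 3.14].

INTERFACE

Orientations are given as [roll, pitch, yaw] about the fixed x, y, z axes, in that order (R = Rz(yaw) Ry(pitch) Rx(roll)).
In Python, from plant import * gives the robot as it stands.
- The arm moves only by the tool apply_moves, never from a script. Its argument "commands" is a list of rows, each an object of numbers: "tx", "ty", "tz": the shift along the tool's x, y, z each as a share of 0.4 m, from -1 to 1; "rx", "ry", "rz": the turn, a rotation vector about the tool's x, y, z each as a share of 2 pi rad, from -1 to 1. In form: [{"tx": .., "ty": .., "tz": .., "rx": .., "ry": .., "rz": ..}, ...]. A call has exactly 5 rows; each row shifts and turns the commanded pose from where the row before left it, along the tool's axes as they then stand; what a row does not reach is not made up. A row lasts 1/10 s, in which the tool goes at most 50 mm and 8.59 degrees, less where a joint would pass 70% of its speed; a pose out of reach is approached as far as the arm can. A call with a number of a shift or a turn outside -1 to 1 is refused whole. A call with a gripper value outside its range is refused whole. "fingers" is the closure, from -1 (fully open) to 1 (shut), set as the call begins (left out, the last holds). The fingers move at their own pace and stop on an object; "force" is the grip in N (left out, the last holds). Time passes only in rows, so rows that do not move let the fingers close, or fill a call up. It gives the time, the measured TCP pose, the force, the opening and the grip force at its end, in the units of the state.
- sense(): the state, without advancing time (a new reading comes with each control period).
- get_image(name): name is "scene" or "top" or "wrist"; returns (picture, depth): 480x640x3 uint8, blue, green, red; 480x640 float32, m along the optical axis (not along the pixel's ray), 0 where there is no reading.
- get_calibration(name): a dict with "vertical_fov" (degrees; the focal length in pixels is half the picture's height over the tangent of half this angle, whatever the lens; pixels are square), "cx", "cy" (the principal point, pixels), "rvec" (rotation vector, rad) and "tvec" (3), from world to camera coordinates, as OpenCV has them; the wrist camera has in their place "hand_eye" (4x4, takes a point from camera to tool coordinates, whose origin is the TCP and whose axes are the flange's). Camera axes: x right, y down, z forward; pixel columns grow to the right and rows downward; lengths in m; the calibration is good to about 2 mm. The wrist camera is an equidistant fisheye: a pixel r from the principal point sees the ray r / f radians off the axis. A picture is of the moment at which its call begins: read the wrist's pose just before it. get_calibration takes no time and is no camera call.
- finish_job(): hands the job in; it is judged then, once.
Trained networks look in the newest picture that a camera, given by its name, has taken for a name from the list of things; names that differ only in an ending like _2 or _b are one class to them, and where a whole thing is asked for, a point or a joint stands for the part that bears it (a point fixed in the world has none). Each returns a list of dicts, best first, with "score" (0 to 1); they miss things now and then, are a little off and sometimes report something else, mostly with a low value. They report only what shows in the picture. A call takes as long as a camera call. They do not tell look-alikes from the thing itself.
- look_for(camera, label): "extent" ([left, top, right, bottom] in pixels, round what is visible of it).
- landmark_of(camera, label): "position" ([column, row] in pixels: a listed point, or the origin of a listed thing).
The state is a dict: "time": time; "joints": joint angles; "joint_velocities": joint speeds; "joint_torque": joint torques, N m; "ee_pos": TCP position; "orientation": TCP orientation; "force": force on the tool from outside, world axes, zero at the start; "wrist_torque": the same for the moment, N m; "width": finger opening in m; "gripper_force": force on a finger pad.
Only numpy, scipy, OpenCV 4.12 (cv2) and the standard library are available. Lean on these libraries where they do the work, as an engineer would, in place of code of your own. Each camera call takes 0.05 s, during which the arm holds its last target. There are 200 camera calls.

## Working session

There is one attempt and no reset: what is moved stays moved. The work goes in short steps, Python scripts to look and compute and a tool call to move; the robot and the scene stay as the last step left them, time stands still between calls to the robot, and variables do not carry over. Pictures are saved under pics/ and viewed, at most 10 in all, crops included, and the job is handed in when it is done.

Besides the shell and the picture viewer there is one more tool, called after "Request:" by a JSON object that holds its "method" and its "body". apply_moves: Moves the arm, as the interface text tells. Shift numbers are shares of 0.4 m and turn numbers shares of 2 pi rad, none past 1 either way. Its arguments: {"type":"object","properties":{"commands":{"type":"array"},"fingers":{"type":"number"},"force":{"type":"number"}},"required":["commands"]}

```bash
ls; mkdir -p pics; cat > h.py <<'E'
from plant import *
import numpy as np, cv2
from scipy.spatial.transform import Rotation as R
def cam(n):
    c=get_calibration(n); f=240/np.tan(np.radians(c["vertical_fov"])/2); return c,f
def pose():
    s=sense(); T=np.eye(4); T[:3,:3]=R.from_euler('xyz',s["orientation"]).as_matrix(); T[:3,3]=s["ee_pos"]; return T
def px2w(n,uv,depth=None,z=None,T=None):
    c,f=cam(n); u,v=uv; x=(u-c["cx"]);y=(v-c["cy"])
    if n=="wrist":
        r=np.hypot(x,y); a=r/f; d=np.array([x/r*np.sin(a),y/r*np.sin(a),np.cos(a)]) if r>0 else np.array([0,0,1.])
        M=T@np.array(c["hand_eye"])
    else:
        d=np.array([x/f,y/f,1.]); M=np.eye(4); M[:3,:3]=R.from_rotvec(np.ravel(c["rvec"])).as_matrix(); M[:3,3]=np.ravel(c["tvec"]); M=np.linalg.inv(M)
    o=M[:3,3]; w=M[:3,:3]@d
    if z is not None: return o+w*(z-o[2])/w[2]
    return o+w*depth/d[2]
E
python3 - <<'E'
from h import *
for n in("scene","top"):
    p,d=get_image(n); cv2.imwrite(f"pics/{n}0.png",p); np.save(f"{n}_d.npy",d)
    for l in("sole","sole_waist","clamp","bed","stop_face","handle_bar","pad_face"):
        for r in landmark_of(n,l)[:3]:
            u,v=r["position"]; z=d[int(v),int(u)]
            print(n,l,round(r["score"],2),np.round([u,v]),np.round(px2w(n,(u,v),depth=z),3))
s=sense();print(s)
E
```

```text
pics
scene sole 0.95 [273. 216.] [ 0.528 -0.18   0.159]
scene sole 0.94 [420. 222.] [0.314 0.108 0.032]
scene sole 0.57 [435. 311.] [0.584 0.179 0.034]
scene sole_waist 0.75 [456. 225.] [0.31  0.193 0.038]
scene sole_waist 0.73 [476. 308.] [0.562 0.257 0.041]
scene sole_waist 0.7 [310. 200.] [ 0.305 -0.17   0.035]
scene bed 0.8 [273. 262.] [ 0.523 -0.193  0.018]
scene stop_face 0.51 [277. 267.] [ 0.536 -0.178  0.02 ]
scene stop_face 0.42 [255. 255.] [ 0.536 -0.228  0.042]
scene stop_face 0.32 [269. 242.] [ 0.533 -0.193  0.087]
scene handle_bar 0.69 [263. 197.] [ 0.342 -0.279  0.05 ]
scene pad_face 0.73 [270. 244.] [ 0.538 -0.188  0.089]
scene pad_face 0.67 [477. 311.] [0.563 0.26  0.035]
top sole 0.82 [411. 352.] [ 0.342 -0.246  0.051]
top sole 0.74 [223. 374.] [0.295 0.11  0.051]
top sole 0.58 [196. 238.] [0.552 0.17  0.051]
top sole_waist 0.81 [149. 232.] [0.564 0.265 0.04 ]
top sole_waist 0.79 [182. 367.] [0.305 0.19  0.039]
top sole_waist 0.67 [372. 373.] [ 0.301 -0.173  0.039]
top clamp 0.58 [383. 258.] [ 0.513 -0.179  0.156]
top bed 0.61 [383. 258.] [ 0.514 -0.18   0.157]
top s
[... 165 characters left out ...]
8, 'joints': array([ 1.25234217,  0.59925228, -0.00247886,  1.59942023,  0.00177575,
        0.94289534, -0.07980625]), 'joint_velocities': array([ 0.00049356,  0.00182568,  0.00026528,  0.00080392,  0.0004259 ,
       -0.00013419,  0.00128165]), 'joint_torque': array([-1.83618235e-04, -7.64718747e+01,  1.49616156e+00, -2.52696812e+01,
       -5.23517816e-02,  1.05088530e-02,  4.93360847e-05]), 'ee_pos': array([ 0.17355326, -0.70391209,  0.22964529]), 'orientation': array([3.14156268e+00, 3.66630046e-05, 2.41737967e-01]), 'force': array([ 0.18122994, -0.32616779,  1.0645265 ]), 'wrist_torque': array([-0.01795922,  0.02954945,  0.01780836]), 'gripper_force': 0.0, 'width': 0.09274056252146529}
```

View images.

View pics/scene0.png

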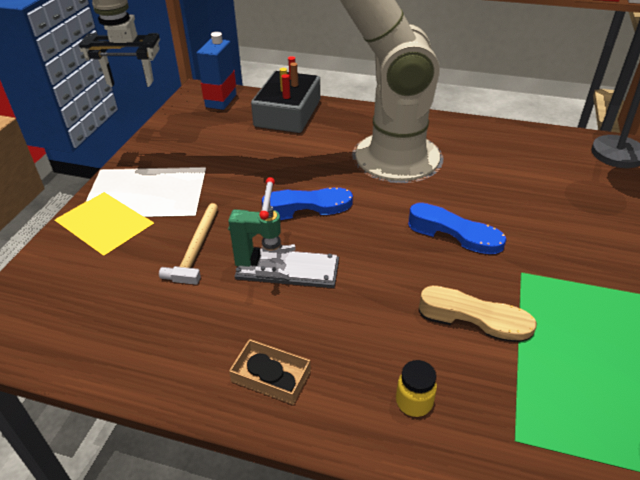

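View pics/top0.png

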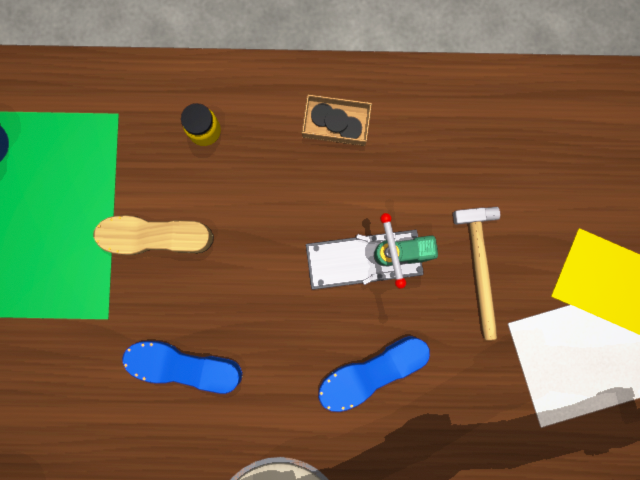

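```bash
cat > m.py <<'E'
from h import *
p=cv2.imread("pics/top0.png"); d=np.load("top_d.npy")
c,f=cam("top"); M=np.eye(4); M[:3,:3]=R.from_rotvec(np.ravel(c["rvec"])).as_matrix(); M[:3,3]=np.ravel(c["tvec"]); M=np.linalg.inv(M)
v,u=np.mgrid[:480,:640]; P=np.stack([(u-c["cx"])/f*d,(v-c["cy"])/f*d,d],-1)@M[:3,:3].T+M[:3,3]
print("cam",M[:3,3], "bench z",np.median(P[150:200,250:290,2]))
def box(n,m):
    q=P[m][:,:2].astype(np.float32); r=cv2.minAreaRect(q*1000); print(n,m.sum(),"z",np.round(np.median(P[m][:,2]),4),"cen",np.round(r[0],1),"size",np.round(r[1],1),"ang",round(r[2],1),"mean",np.round(q.mean(0),4))
def roi(a,b,e,g): k=np.zeros((480,640),bool); k[b:g,a:e]=True; return k
S=roi(85,205,220,265); Z=P[...,2]; ok=d>0
hs=cv2.cvtColor(p,cv2.COLOR_BGR2HSV); 
box("sole",S&(Z>.02)&(Z<.06)&ok)
box("heel",S&(Z>.0465)&(Z<.06))
box("fore",S&(Z>.02)&(Z<.0305))
w=P[S&(Z>.02)&(Z<.06)][:,:2]; e=np.linalg.eigh(np.cov(w.T))[1][:,1]; print("axis",e,"yaw",np.arctan2(e[1],e[0]))
C=roi(295,200,450,300)
box("bed",C&(Z>.012)&(Z<.026)&(hs[...,1]<70)&(u<365))
box("arm",C&(Z>.145)&(Z<.17)&(hs[...,1]>70)&(hs[...,0]>60)&(hs[...,0]<90))
red=(hs[...,1]>170)&((hs[...,0]<8)|(hs[...,0]>172))&ok
for n,k in(("b1",roi(370,205,400,228)),("b2",roi(390,272,415,295))): box(n,k&red&(Z>.17))
E
python3 m.py
python3 -c "
import cv2
p=cv2.imread('pics/top0.png')
cv2.imwrite('pics/crop1.png',cv2.hconcat([cv2.resize(p[205:265,85:225],(0,0),fx=2.8,fy=2.8),cv2.resize(p[205:265,85+215:225+215],(0,0),fx=2.8,fy=2.8)]))"
```

```text
cam [ 0.45460337 -0.06383741  1.17115892] bench z -0.0008418614725543838
sole 3586 z 0.0351 cen [554.3 261.9] size [232.2  77.9] ang 85.1 mean [0.5574 0.2628]
heel 1024 z 0.049 cen [557.  196.4] size [100.9  59.4] ang 87.2 mean [0.5564 0.1916]
fore 1481 z 0.0271 cen [552.4 262.4] size [231.4  77.7] ang 83.0 mean [0.5586 0.3233]
axis [0.02415162 0.99970831] yaw 1.5466423562124938
bed 2302 z 0.019 cen [ 511.7 -103.9] size [ 91.5 115.8] ang 6.9 mean [ 0.512  -0.1044]
arm 939 z 0.1512 cen [ 528.4 -220.6] size [ 42.  107.3] ang 8.5 mean [ 0.5305 -0.233 ]
b1 91 z 0.2096 cen [ 578.6 -177.6] size [18.7 15.9] ang 89.6 mean [ 0.5783 -0.1768]
b2 89 z 0.2098 cen [ 469.5 -202.9] size [15.  17.4] ang 17.2 mean [ 0.4699 -0.202 ]
```

View pics/crop1.png

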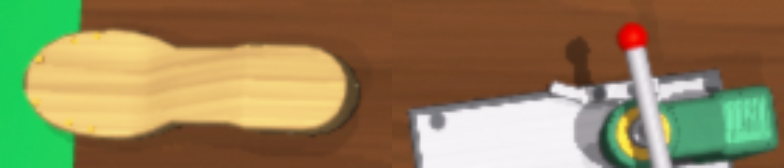

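The pale wooden sole spans (95–212, 216–254) in the top view, with its heel to the right. The two blue soles at about (182,367) and (375,373) are look-alikes, so I'll leave them alone. The clamp's mouth faces left, and its handle is at about (393,251). Next I'll refine the sole and clamp axes.

```bash
cat >> m.py <<'E'
print("----")
m=S&(Z>.02)&(Z<.06)&ok
for a in np.arange(.15,.385,.012):
    q=P[m&(abs(P[...,1]-a)<.006)]; q=q[q[:,2]>q[:,2].max()-.006]; print(round(a,3),np.round([q[:,0].min(),q[:,0].max(),q[:,0].mean(),np.median(q[:,2])],4))
q=P[m]; print("y ext",q[:,1].min(),q[:,1].max(), "heel top ymin",P[m&(Z>.047)][:,1].min())
B=C&(Z>.012)&(Z<.026)&(u<362)&(hs[...,1]<90)
for a in np.arange(-.14,-.045,.01):
    q=P[B&(abs(P[...,1]-a)<.005)]
    if len(q): print("bed",round(a,3),np.round([q[:,0].min(),q[:,0].max(),q[:,0].mean()],4))
print(P[B][:,1].max())
E
python3 m.py | sed -n '/----/,$p'
```

```text
----
0.15 [0.5388 0.576  0.5568 0.0495]
0.162 [0.5291 0.5834 0.5553 0.0496]
0.174 [0.5289 0.5856 0.5562 0.0497]
0.186 [0.5268 0.5852 0.5567 0.0496]
0.198 [0.5285 0.5849 0.5569 0.0506]
0.21 [0.5284 0.5864 0.5565 0.05  ]
0.222 [0.5302 0.5845 0.5581 0.0484]
0.234 [0.532  0.5828 0.5559 0.0462]
0.246 [0.5321 0.583  0.5576 0.0436]
0.258 [0.5321 0.5829 0.5575 0.0408]
0.27 [0.5319 0.585  0.5572 0.0372]
0.282 [0.5282 0.5891 0.5584 0.0333]
0.294 [0.5244 0.5937 0.5586 0.0291]
0.306 [0.5221 0.5955 0.5571 0.0289]
0.318 [0.5218 0.5954 0.5591 0.0288]
0.33 [0.5255 0.5951 0.5595 0.0288]
0.342 [0.5255 0.5929 0.5596 0.0287]
0.354 [0.529  0.5927 0.5599 0.0289]
0.366 [0.533  0.5848 0.5597 0.0277]
0.378 [0.5448 0.5725 0.5607 0.0271]
y ext 0.14531663773527564 0.37776891131640955 heel top ymin 0.145807717554497
bed -0.14 [0.4716 0.5613 0.5175]
bed -0.13 [0.4695 0.5611 0.5146]
bed -0.12 [0.4693 0.5589 0.5147]
bed -0.11 [0.4671 0.5547 0.5119]
bed -0.1 [0.465  0.5565 0.5114]
bed -0.09 [0.4647 0.5543 0.5092]
bed -0.08 [0.4627 0.5543 0.5074]
bed -0.07 [0.4624 0.55   0.5053]
bed -0.06 [0.4604 0.5499 0.5062]
bed -0.05 [0.4681 0.5497 0.519 ]
-0.04193868605567838
```

Request:
{"method": "apply_moves", "body": {"commands": [{"tz":-0.0175,"rz":-0.0208},{"tz":-0.0175,"rz":-0.0208},{"tz":-0.0175,"rz":-0.0208},{"tz":-0.0175,"rz":-0.0208},{"tz":-0.0175,"rz":-0.0208}], "fingers": -1, "force": 30}}

```text
invalid input at $.commands[0]: expected keys tx, ty, tz, rx, ry, rz
```

Request:
{"method": "apply_moves", "body": {"commands": [{"tz":-0.0175,"rz":-0.0208},{"tz":-0.0175,"rz":-0.0208},{"tz":-0.0175,"rz":-0.0208},{"tz":-0.0175,"rz":-0.0208},{"tz":-0.0175,"rz":-0.0208}]}}

```text
invalid input at $.commands[0]: expected keys tx, ty, tz, rx, ry, rz
```

Request:
{"method": "apply_moves", "body": {"commands": [{"tx":0.0655,"ty":0.0926},{"tx":0.0655,"ty":0.0926},{"tx":0.0655,"ty":0.0926},{"tx":0.0655,"ty":0.0926},{"tx":0.0655,"ty":0.0926}]}}

```text
invalid input at $.commands[0]: expected keys tx, ty, tz, rx, ry, rz
```

Request:
{"method": "apply_moves", "body": {"commands": [{"tx":0.0655,"ty":0.0926},{"tx":0.0655,"ty":0.0926},{"tx":0.0655,"ty":0.0926},{"tx":0.0655,"ty":0.0926},{"tx":0.0655,"ty":0.0926}]}}

```text
invalid input at $.commands[0]: expected keys tx, ty, tz, rx, ry, rz
```

Request:
{"method": "apply_moves", "body": {"commands": [{"tx":0.1175},{"tx":0.1175},{"tx":0.1175},{"tx":0.1175},{"tx":0.1175}]}}

```text
invalid input at $.commands[0]: expected keys tx, ty, tz, rx, ry, rz
```

Request:
{"method": "apply_moves", "body": {"commands": [{"tx":0.1175},{"tx":0.1175},{"tx":0.1175},{"tx":0.1175},{"tx":0.1175}]}}

```text
invalid input at $.commands[0]: expected keys tx, ty, tz, rx, ry, rz
```

Request:
{"method": "apply_moves", "body": {"commands": [{"tx":0.1175},{"tx":0.1175},{"tx":0.1175},{"tx":0.1175},{"tx":0.05}]}}

```text
invalid input at $.commands[0]: expected keys tx, ty, tz, rx, ry, rz
```

All six keys are needed in each row.

Request:
{"method": "apply_moves", "body": {"commands": [{"tx":0,"ty":0,"tz":-0.0175,"rx":0,"ry":0,"rz":-0.0208},{"tx":0,"ty":0,"tz":-0.0175,"rx":0,"ry":0,"rz":-0.0208},{"tx":0,"ty":0,"tz":-0.0175,"rx":0,"ry":0,"rz":-0.0208},{"tx":0,"ty":0,"tz":-0.0175,"rx":0,"ry":0,"rz":-0.0208},{"tx":0,"ty":0,"tz":-0.0175,"rx":0,"ry":0,"rz":-0.0208}], "fingers": -1, "force": 30}}

```text
time: 1.3
ee_pos: [0.1735, -0.7039, 0.265]
orientation: [-3.142, 0.0, 0.901]
force: [0.5, -0.0, -0.3]
width: 0.0931
gripper_force: 0.0
```

Request:
{"method": "apply_moves", "body": {"commands": [{"tx":0,"ty":0,"tz":-0.0175,"rx":0,"ry":0,"rz":-0.0208},{"tx":0,"ty":0,"tz":-0.0175,"rx":0,"ry":0,"rz":-0.0208},{"tx":0,"ty":0,"tz":-0.0175,"rx":0,"ry":0,"rz":-0.0208},{"tx":0,"ty":0,"tz":-0.0175,"rx":0,"ry":0,"rz":-0.0208},{"tx":0,"ty":0,"tz":-0.0175,"rx":0,"ry":0,"rz":-0.0208}]}}

```text
time: 1.8
ee_pos: [0.1734, -0.7039, 0.3]
orientation: [-3.141, 0.0, 1.554]
force: [-0.8, -0.1, -0.3]
width: 0.0932
gripper_force: 0.0
```

Request:
{"method": "apply_moves", "body": {"commands": [{"tx":0.0655,"ty":0.0926,"tz":0,"rx":0,"ry":0,"rz":0},{"tx":0.0655,"ty":0.0926,"tz":0,"rx":0,"ry":0,"rz":0},{"tx":0.0655,"ty":0.0926,"tz":0,"rx":0,"ry":0,"rz":0},{"tx":0.0655,"ty":0.0926,"tz":0,"rx":0,"ry":0,"rz":0},{"tx":0.0655,"ty":0.0926,"tz":0,"rx":0,"ry":0,"rz":0}]}}

```text
time: 2.3
ee_pos: [0.3628, -0.576, 0.2998]
orientation: [3.142, 0.0, 1.548]
force: [0.4, 0.1, 0.6]
width: 0.0931
gripper_force: 0.0
```

Request:
{"method": "apply_moves", "body": {"commands": [{"tx":0.0655,"ty":0.0926,"tz":0,"rx":0,"ry":0,"rz":0},{"tx":0.0655,"ty":0.0926,"tz":0,"rx":0,"ry":0,"rz":0},{"tx":0.0655,"ty":0.0926,"tz":0,"rx":0,"ry":0,"rz":0},{"tx":0.0655,"ty":0.0926,"tz":0,"rx":0,"ry":0,"rz":0},{"tx":0.0655,"ty":0.0926,"tz":0,"rx":0,"ry":0,"rz":0}]}}

```text
time: 2.8
ee_pos: [0.551, -0.4491, 0.2997]
orientation: [-3.142, 0.0, 1.548]
force: [0.3, -1.1, 0.3]
width: 0.093
gripper_force: 0.0
```

Request:
{"method": "apply_moves", "body": {"commands": [{"tx":0.1175,"ty":0,"tz":0,"rx":0,"ry":0,"rz":0},{"tx":0.1175,"ty":0,"tz":0,"rx":0,"ry":0,"rz":0},{"tx":0.1175,"ty":0,"tz":0,"rx":0,"ry":0,"rz":0},{"tx":0.1175,"ty":0,"tz":0,"rx":0,"ry":0,"rz":0},{"tx":0.1175,"ty":0,"tz":0,"rx":0,"ry":0,"rz":0}]}}

```text
time: 3.3
ee_pos: [0.5547, -0.2135, 0.2998]
orientation: [3.141, 0.0, 1.548]
force: [0.6, 0.7, -0.5]
width: 0.093
gripper_force: 0.0
```

Request:
{"method": "apply_moves", "body": {"commands": [{"tx":0.1175,"ty":0,"tz":0,"rx":0,"ry":0,"rz":0},{"tx":0.1175,"ty":0,"tz":0,"rx":0,"ry":0,"rz":0},{"tx":0.1175,"ty":0,"tz":0,"rx":0,"ry":0,"rz":0},{"tx":0.1175,"ty":0,"tz":0,"rx":0,"ry":0,"rz":0},{"tx":0.1175,"ty":0,"tz":0,"rx":0,"ry":0,"rz":0}]}}

```text
time: 3.8
ee_pos: [0.5599, 0.0214, 0.2999]
orientation: [3.141, 0.0, 1.548]
force: [0.5, -0.3, 0.3]
width: 0.0931
gripper_force: 0.0
```

Request:
{"method": "apply_moves", "body": {"commands": [{"tx":0.1175,"ty":0,"tz":0,"rx":0,"ry":0,"rz":0},{"tx":0.1175,"ty":0,"tz":0,"rx":0,"ry":0,"rz":0},{"tx":0.1175,"ty":0,"tz":0,"rx":0,"ry":0,"rz":0},{"tx":0.1175,"ty":0,"tz":0,"rx":0,"ry":0,"rz":0},{"tx":0.05,"ty":0,"tz":0,"rx":0,"ry":0,"rz":0}]}}

```text
time: 4.3
ee_pos: [0.5637, 0.233, 0.2999]
orientation: [3.141, -0.003, 1.553]
force: [0.9, -0.7, -0.1]
width: 0.0932
gripper_force: 0.0
```

Request:
{"method": "apply_moves", "body": {"commands": [{"tx":0.0557,"ty":-0.0155,"tz":0,"rx":0,"ry":0,"rz":0},{"tx":0,"ty":0,"tz":0.1125,"rx":0,"ry":0,"rz":0},{"tx":0,"ty":0,"tz":0.1125,"rx":0,"ry":0,"rz":0},{"tx":0,"ty":0,"tz":0.1125,"rx":0,"ry":0,"rz":0},{"tx":0,"ty":0,"tz":0.1125,"rx":0,"ry":0,"rz":0}]}}

```text
time: 4.8
ee_pos: [0.5591, 0.25, 0.1183]
orientation: [3.141, -0.0, 1.549]
force: [-0.3, -0.3, 0.1]
width: 0.0928
gripper_force: 0.0
```

```bash
python3 - <<'E'
from h import *
T=pose(); p,d=get_image("wrist"); cv2.imwrite("pics/w1.png",p); print(T)
for l,z in(("sole",.05),("sole_waist",.04)):
    for r in landmark_of("wrist",l)[:2]: print(l,r["score"],r["position"],px2w("wrist",r["position"],z=z if l=="sole_waist" else .0,T=T))
E
```

```text
[[ 2.22420828e-02  9.99752336e-01  7.45670139e-04  5.59067605e-01]
 [ 9.99752526e-01 -2.22423888e-02  4.04588218e-04  2.50038181e-01]
 [ 4.21073501e-04  7.36486720e-04 -9.99999640e-01  1.18291210e-01]
 [ 0.00000000e+00  0.00000000e+00  0.00000000e+00  1.00000000e+00]]
sole 0.74 [314.6, 319.6] [0.55210318 0.17935836 0.        ]
sole_waist 0.7 [320.1, 223.2] [0.55870991 0.2689245  0.04      ]
```

View pics/w1.png

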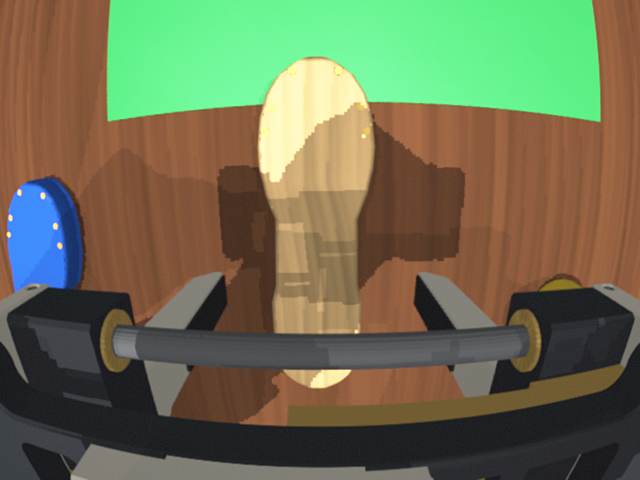

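The wrist view shows the pale sole centred between the fingers: waist columns 276–358, finger tips at 225 and 415. I'll lower and grip.

Request:
{"method": "apply_moves", "body": {"commands": [{"tx":0.0138,"ty":0,"tz":0.08,"rx":0,"ry":0,"rz":0},{"tx":0,"ty":0,"tz":0.08,"rx":0,"ry":0,"rz":0},{"tx":0,"ty":0,"tz":0.05,"rx":0,"ry":0,"rz":0},{"tx":0,"ty":0,"tz":0.03,"rx":0,"ry":0,"rz":0},{"tx":0,"ty":0,"tz":0,"rx":0,"ry":0,"rz":0}]}}

```text
time: 5.45
ee_pos: [0.5597, 0.256, 0.0243]
orientation: [3.141, -0.0, 1.549]
force: [-0.3, -0.1, -0.3]
width: 0.0928
gripper_force: 0.0
```

Request:
{"method": "apply_moves", "body": {"commands": [{"tx":0,"ty":0,"tz":0,"rx":0,"ry":0,"rz":0},{"tx":0,"ty":0,"tz":0,"rx":0,"ry":0,"rz":0},{"tx":0,"ty":0,"tz":0,"rx":0,"ry":0,"rz":0},{"tx":0,"ty":0,"tz":0,"rx":0,"ry":0,"rz":0},{"tx":0,"ty":0,"tz":0,"rx":0,"ry":0,"rz":0}], "fingers": 1, "force": 30}}

```text
time: 5.95
ee_pos: [0.559, 0.2556, 0.024]
orientation: [3.142, -0.0, 1.549]
force: [-5.2, -0.8, 3.9]
width: 0.0579
gripper_force: 2.0
```

Request:
{"method": "apply_moves", "body": {"commands": [{"tx":0,"ty":0,"tz":0,"rx":0,"ry":0,"rz":0},{"tx":0,"ty":0,"tz":0,"rx":0,"ry":0,"rz":0},{"tx":0,"ty":0,"tz":0,"rx":0,"ry":0,"rz":0},{"tx":0,"ty":0,"tz":0,"rx":0,"ry":0,"rz":0},{"tx":0,"ty":0,"tz":0,"rx":0,"ry":0,"rz":0}]}}

```text
time: 6.45
ee_pos: [0.5585, 0.2556, 0.0238]
orientation: [-3.141, 0.0, 1.549]
force: [-3.5, -0.5, 5.9]
width: 0.054
gripper_force: 30.0
```

Request:
{"method": "apply_moves", "body": {"commands": [{"tx":0,"ty":0,"tz":-0.02,"rx":0,"ry":0,"rz":0},{"tx":0,"ty":0,"tz":-0.03,"rx":0,"ry":0,"rz":0},{"tx":0,"ty":0,"tz":-0.03,"rx":0,"ry":0,"rz":0},{"tx":0,"ty":0,"tz":-0.03,"rx":0,"ry":0,"rz":0},{"tx":0,"ty":0,"tz":-0.02,"rx":0,"ry":0,"rz":0}]}}

```text
time: 6.95
ee_pos: [0.5596, 0.2557, 0.0773]
orientation: [3.14, -0.001, 1.548]
force: [-0.2, -0.3, -3.3]
width: 0.054
gripper_force: 30.0
```

Request:
{"method": "apply_moves", "body": {"commands": [{"tx":-0.0672,"ty":-0.01345,"tz":0,"rx":0,"ry":0,"rz":0},{"tx":-0.0672,"ty":-0.01345,"tz":0,"rx":0,"ry":0,"rz":0},{"tx":-0.0672,"ty":-0.01345,"tz":0,"rx":0,"ry":0,"rz":0},{"tx":-0.0672,"ty":-0.01345,"tz":0,"rx":0,"ry":0,"rz":0},{"tx":-0.0672,"ty":-0.01345,"tz":0,"rx":0,"ry":0,"rz":0}]}}

```text
time: 7.45
ee_pos: [0.5291, 0.1208, 0.0762]
orientation: [3.141, -0.0, 1.549]
force: [0.7, 0.2, -2.3]
width: 0.0535
gripper_force: 30.0
```

Request:
{"method": "apply_moves", "body": {"commands": [{"tx":-0.0672,"ty":-0.01345,"tz":0,"rx":0,"ry":0,"rz":0},{"tx":-0.0672,"ty":-0.01345,"tz":0,"rx":0,"ry":0,"rz":0},{"tx":-0.0672,"ty":-0.01345,"tz":0,"rx":0,"ry":0,"rz":0},{"tx":-0.0672,"ty":-0.01345,"tz":0,"rx":0,"ry":0,"rz":0},{"tx":-0.0672,"ty":-0.01345,"tz":0,"rx":0,"ry":0,"rz":0}]}}

```text
time: 7.95
ee_pos: [0.4993, -0.013, 0.0762]
orientation: [3.141, 0.0, 1.549]
force: [1.2, -0.8, -2.7]
width: 0.0537
gripper_force: 30.0
```

Request:
{"method": "apply_moves", "body": {"commands": [{"tx":0,"ty":0,"tz":0,"rx":0,"ry":0,"rz":-0.0086},{"tx":0,"ty":0,"tz":0,"rx":0,"ry":0,"rz":-0.0086},{"tx":0,"ty":0,"tz":0,"rx":0,"ry":0,"rz":-0.0086},{"tx":0,"ty":0,"tz":0,"rx":0,"ry":0,"rz":0},{"tx":0,"ty":0,"tz":0,"rx":0,"ry":0,"rz":0}]}}

```text
time: 8.45
ee_pos: [0.4995, -0.012, 0.0759]
orientation: [3.141, 0.0, 1.709]
force: [0.6, -0.8, -2.7]
width: 0.0541
gripper_force: 30.0
```

```bash
python3 - <<'E'
from h import *
T=pose(); print(T[:3,3],sense()["orientation"],sense()["force"])
p,d=get_image("top"); cv2.imwrite("pics/top1.png",p); np.save("top_d1.npy",d)
cv2.imwrite("pics/top1c.png",cv2.resize(p[180:310,260:460],(0,0),fx=4,fy=4,interpolation=cv2.INTER_CUBIC))
E
```

```text
[ 0.49950878 -0.01201431  0.07592698] [3.14115109e+00 6.96714878e-05 1.70901796e+00] [ 0.61981069 -0.80507095 -2.69643986]
```

View pics/top1c.png

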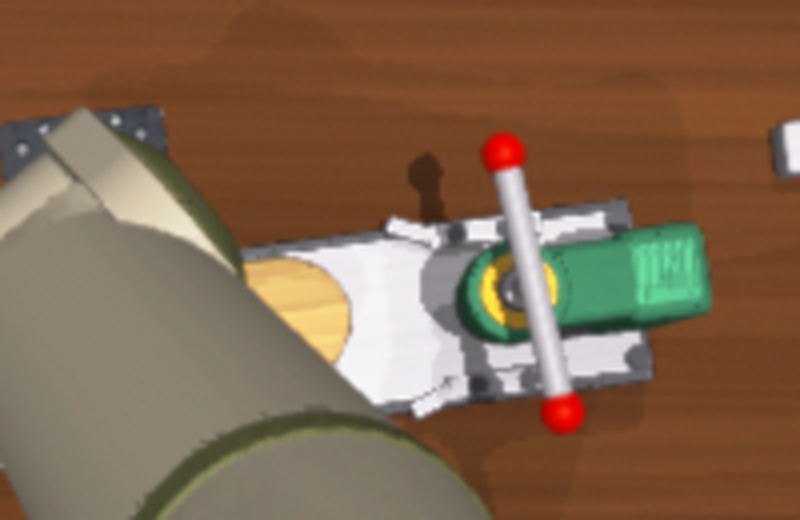

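In the crop the heel points at the mouth, centred at about (300,310). The guide kinks are near (432,240) and (455,380). I'll check the alignment numerically.

```bash
python3 - <<'E'
from h import *
W=lambda x,y,z: px2w("top",(260+x/4-.4,180+y/4-.4),z=z)[:2]
a,b=W(432,240,.034),W(455,380,.034); print("kinks",a,b,"mid",(a+b)/2,"dist",np.linalg.norm(a-b),"dir",np.degrees(np.arctan2(*(a-b)[::-1])))
a,b=W(390,222,.034),W(418,412,.034); print("tips",a,b,"mid",(a+b)/2,np.linalg.norm(a-b),np.degrees(np.arctan2(*(a-b)[::-1])))
a,b=W(502,152,.2),W(563,411,.2); print("bar",a,b,(a+b)/2,np.degrees(np.arctan2(*(a-b)[::-1])))
print("bed edges",W(620,203,.02),W(245,247,.02),W(650,377,.02))
print("heel edges z~.1", W(350,312,.102),W(270,260,.102))
T=pose(); ax=T[:2,0]; print("heel back pred",T[:2,3]-ax*.110, "left edge pred at x=0", T[:2,3]-ax*.078+.03*T[:2,1])
E
```

```text
kinks [ 0.55664314 -0.16277058] [ 0.48835657 -0.1746782 ] mid [ 0.52249986 -0.16872439] dist 0.06931699545186609 dir 9.891617925075845
tips [ 0.56512744 -0.14208707] [ 0.47247773 -0.15681619] mid [ 0.51880258 -0.14945163] 0.09381319793639709 9.033087160615674
bar [ 0.57938303 -0.17734224] [ 0.47138274 -0.20350878] [ 0.52538288 -0.19042551] 13.619305572304615
bed edges [ 0.57805863 -0.25718628] [ 0.55271994 -0.07130134] [ 0.49200601 -0.2722342 ]
heel edges z~.1 [ 0.51664738 -0.11952656] [ 0.53993599 -0.08238193]
heel back pred [ 0.51468736 -0.12088004] left edge pred at x=0 [ 0.53998046 -0.08504348]
```

Request:
{"method": "apply_moves", "body": {"commands": [{"tx":0,"ty":0,"tz":0.03,"rx":0,"ry":0,"rz":0},{"tx":0,"ty":0,"tz":0.03,"rx":0,"ry":0,"rz":0},{"tx":0,"ty":0,"tz":0.01,"rx":0,"ry":0,"rz":0},{"tx":0,"ty":0,"tz":0.0055,"rx":0,"ry":0,"rz":0},{"tx":0,"ty":0,"tz":0,"rx":0,"ry":0,"rz":0}]}}

```text
time: 9.0
ee_pos: [0.4992, -0.0117, 0.045]
orientation: [-3.141, -0.0, 1.711]
force: [-0.1, 0.2, -2.5]
width: 0.0538
gripper_force: 30.0
```

Request:
{"method": "apply_moves", "body": {"commands": [{"tx":-0.025,"ty":0,"tz":0,"rx":0,"ry":0,"rz":0},{"tx":-0.025,"ty":0,"tz":0,"rx":0,"ry":0,"rz":0},{"tx":-0.025,"ty":0,"tz":0,"rx":0,"ry":0,"rz":0},{"tx":-0.025,"ty":0,"tz":0,"rx":0,"ry":0,"rz":0},{"tx":-0.025,"ty":0,"tz":0,"rx":0,"ry":0,"rz":0}]}}

```text
time: 9.5
ee_pos: [0.5064, -0.0629, 0.0455]
orientation: [3.142, 0.0, 1.71]
force: [-0.9, 0.7, -2.5]
width: 0.0536
gripper_force: 30.0
```

Request:
{"method": "apply_moves", "body": {"commands": [{"tx":-0.02,"ty":0,"tz":0,"rx":0,"ry":0,"rz":0},{"tx":-0.02,"ty":0,"tz":0,"rx":0,"ry":0,"rz":0},{"tx":-0.015,"ty":0,"tz":0,"rx":0,"ry":0,"rz":0},{"tx":-0.015,"ty":0,"tz":0,"rx":0,"ry":0,"rz":0},{"tx":-0.015,"ty":0,"tz":0,"rx":0,"ry":0,"rz":0}]}}

```text
time: 10.0
ee_pos: [0.5111, -0.0954, 0.0454]
orientation: [-3.142, -0.0, 1.711]
force: [0.5, -0.4, -2.9]
width: 0.0535
gripper_force: 30.0
```

Request:
{"method": "apply_moves", "body": {"commands": [{"tx":-0.006,"ty":0,"tz":0,"rx":0,"ry":0,"rz":0},{"tx":-0.006,"ty":0,"tz":0,"rx":0,"ry":0,"rz":0},{"tx":-0.005,"ty":0,"tz":0,"rx":0,"ry":0,"rz":0},{"tx":-0.005,"ty":0,"tz":0,"rx":0,"ry":0,"rz":0},{"tx":-0.004,"ty":0,"tz":0,"rx":0,"ry":0,"rz":0}]}}

```text
time: 10.5
ee_pos: [0.5126, -0.1054, 0.0454]
orientation: [3.142, -0.0, 1.711]
force: [0.5, -0.0, -2.1]
width: 0.0538
gripper_force: 30.0
```

Request:
{"method": "apply_moves", "body": {"commands": [{"tx":-0.003,"ty":0,"tz":0,"rx":0,"ry":0,"rz":0},{"tx":-0.003,"ty":0,"tz":0,"rx":0,"ry":0,"rz":0},{"tx":-0.003,"ty":0,"tz":0,"rx":0,"ry":0,"rz":0},{"tx":-0.003,"ty":0,"tz":0,"rx":0,"ry":0,"rz":0},{"tx":-0.002,"ty":0,"tz":0,"rx":0,"ry":0,"rz":0}]}}

```text
time: 11.0
ee_pos: [0.5133, -0.1111, 0.0454]
orientation: [-3.142, 0.0, 1.711]
force: [0.5, 0.9, -2.7]
width: 0.0539
gripper_force: 30.0
```

Request:
{"method": "apply_moves", "body": {"commands": [{"tx":-0.002,"ty":0,"tz":0,"rx":0,"ry":0,"rz":0},{"tx":-0.001,"ty":0,"tz":0,"rx":0,"ry":0,"rz":0},{"tx":-0.001,"ty":0,"tz":0,"rx":0,"ry":0,"rz":0},{"tx":-0.001,"ty":0,"tz":0,"rx":0,"ry":0,"rz":0},{"tx":0,"ty":0,"tz":0,"rx":0,"ry":0,"rz":0}]}}

```text
time: 11.5
ee_pos: [0.5136, -0.113, 0.0454]
orientation: [-3.142, 0.0, 1.711]
force: [0.5, 0.5, -2.1]
width: 0.0539
gripper_force: 30.0
```

Request:
{"method": "apply_moves", "body": {"commands": [{"tx":-0.001,"ty":0,"tz":0,"rx":0,"ry":0,"rz":0},{"tx":-0.001,"ty":0,"tz":0,"rx":0,"ry":0,"rz":0},{"tx":-0.001,"ty":0,"tz":0,"rx":0,"ry":0,"rz":0},{"tx":-0.001,"ty":0,"tz":0,"rx":0,"ry":0,"rz":0},{"tx":-0.001,"ty":0,"tz":0,"rx":0,"ry":0,"rz":0}]}}

```text
time: 12.0
ee_pos: [0.5137, -0.1141, 0.0454]
orientation: [3.142, -0.001, 1.711]
force: [-1.6, 6.1, -0.9]
width: 0.0538
gripper_force: 30.0
```

```bash
python3 -c "
from h import *
s=sense();print(s['ee_pos'],s['force'],s['wrist_torque'])"
```

```text
[ 0.51370706 -0.11405632  0.04537599] [-1.60913865  6.07397373 -0.86258047] [ 1.15227002  0.23088974 -0.12808387]
```

Request:
{"method": "apply_moves", "body": {"commands": [{"tx":0,"ty":0,"tz":0.001,"rx":0,"ry":0,"rz":0},{"tx":0,"ty":0,"tz":0.001,"rx":0,"ry":0,"rz":0},{"tx":0,"ty":0,"tz":0.001,"rx":0,"ry":0,"rz":0},{"tx":0,"ty":0,"tz":0.0005,"rx":0,"ry":0,"rz":0},{"tx":0,"ty":0,"tz":0,"rx":0,"ry":0,"rz":0}]}}

```text
time: 12.5
ee_pos: [0.5138, -0.1139, 0.0441]
orientation: [3.141, -0.001, 1.712]
force: [-1.9, 6.2, 0.8]
width: 0.054
gripper_force: 30.0
```

Request:
{"method": "apply_moves", "body": {"commands": [{"tx":0,"ty":0,"tz":0.0005,"rx":0,"ry":0,"rz":0},{"tx":0,"ty":0,"tz":0.0005,"rx":0,"ry":0,"rz":0},{"tx":0,"ty":0,"tz":0.0005,"rx":0,"ry":0,"rz":0},{"tx":-0.0005,"ty":0,"tz":0,"rx":0,"ry":0,"rz":0},{"tx":0,"ty":0,"tz":0,"rx":0,"ry":0,"rz":0}]}}

```text
time: 13.0
ee_pos: [0.5139, -0.114, 0.0439]
orientation: [3.141, -0.001, 1.712]
force: [-2.0, 6.1, 5.9]
width: 0.0538
gripper_force: 30.0
```

Request:
{"method": "apply_moves", "body": {"commands": [{"tx":0,"ty":0,"tz":0,"rx":0,"ry":0,"rz":0},{"tx":0,"ty":0,"tz":0,"rx":0,"ry":0,"rz":0},{"tx":0,"ty":0,"tz":0,"rx":0,"ry":0,"rz":0},{"tx":0,"ty":0,"tz":0,"rx":0,"ry":0,"rz":0},{"tx":0,"ty":0,"tz":0,"rx":0,"ry":0,"rz":0}], "fingers": -1}}

```text
time: 13.5
ee_pos: [0.5139, -0.1153, 0.0434]
orientation: [-3.142, 0.0, 1.711]
force: [0.5, -0.6, -0.1]
width: 0.089
gripper_force: 0.0
```

Request:
{"method": "apply_moves", "body": {"commands": [{"tx":0,"ty":0,"tz":-0.05,"rx":0,"ry":0,"rz":0},{"tx":0,"ty":0,"tz":-0.1,"rx":0,"ry":0,"rz":0},{"tx":0.1,"ty":0,"tz":0,"rx":0,"ry":0,"rz":0},{"tx":0.05,"ty":0,"tz":-0.1,"rx":0,"ry":0,"rz":0},{"tx":0,"ty":0,"tz":-0.1,"rx":0,"ry":0,"rz":0}]}}

```text
time: 14.0
ee_pos: [0.5046, -0.0525, 0.1842]
orientation: [-3.14, -0.002, 1.715]
force: [0.2, -0.7, 0.3]
width: 0.0932
gripper_force: 0.0
```

Request:
{"method": "apply_moves", "body": {"commands": [{"tx":0,"ty":0,"tz":-0.1,"rx":0,"ry":0,"rz":0},{"tx":0,"ty":0,"tz":-0.1,"rx":0,"ry":0,"rz":0},{"tx":0,"ty":0,"tz":-0.05,"rx":0,"ry":0,"rz":0},{"tx":0,"ty":0,"tz":0,"rx":0,"ry":0,"rz":0},{"tx":0,"ty":0,"tz":0,"rx":0,"ry":0,"rz":0}]}}

```text
time: 14.5
ee_pos: [0.5052, -0.0561, 0.2832]
orientation: [3.142, 0.001, 1.71]
force: [-0.3, -1.0, 0.7]
width: 0.093
gripper_force: 0.0
```

```bash
python3 - <<'E'
from h import *
s=sense();print(s['ee_pos'],s['orientation'],s['joints'],s['wrist_torque'])
p,d=get_image("scene"); cv2.imwrite("pics/s2.png",cv2.resize(p[160:310,200:400],(0,0),fx=4,fy=4))
E
```

```text
[ 0.50522457 -0.05609504  0.2831794 ] [3.14150021e+00 6.77589188e-04 1.71027582e+00] [ 0.54790505  0.34771685 -0.71875825  1.99462712  0.29100733  0.90156448
 -0.18462984] [-0.0250156  -0.12871727 -0.03894805]
```

View pics/s2.png

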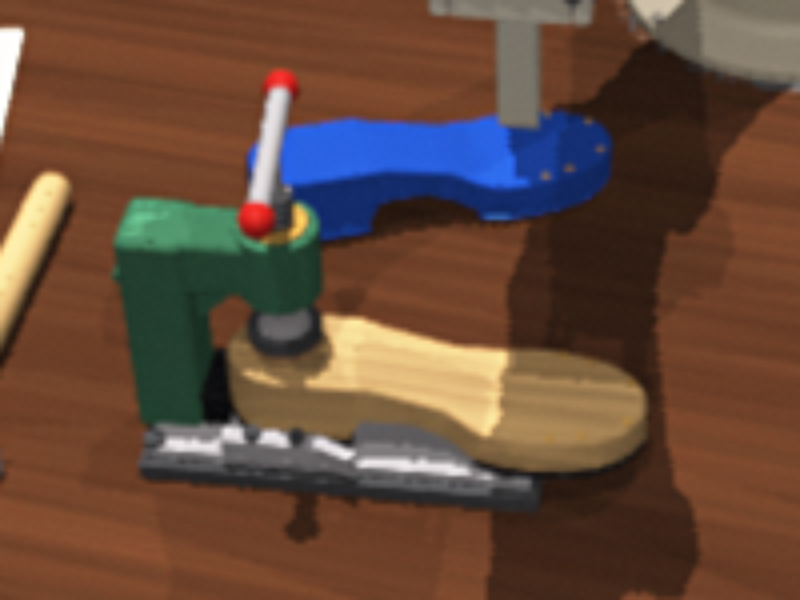

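The sole lies flat in the clamp with its heel against the black stop and under the pad. Pad is at crop (285,325), handle balls at (280,85) and (257,218). Next is the handle.

Request:
{"method": "apply_moves", "body": {"commands": [{"tx":0,"ty":0,"tz":0,"rx":0,"ry":0,"rz":-0.0221},{"tx":0,"ty":0,"tz":0,"rx":0,"ry":0,"rz":-0.0221},{"tx":0,"ty":0,"tz":0,"rx":0,"ry":0,"rz":-0.0221},{"tx":0,"ty":0,"tz":0,"rx":0,"ry":0,"rz":-0.0221},{"tx":0,"ty":0,"tz":0,"rx":0,"ry":0,"rz":-0.0221}]}}

```text
time: 15.05
ee_pos: [0.5048, -0.0557, 0.2818]
orientation: [-3.14, -0.002, 2.411]
force: [-0.4, -0.0, 0.1]
width: 0.0927
gripper_force: 0.0
```

Request:
{"method": "apply_moves", "body": {"commands": [{"tx":0,"ty":0,"tz":0,"rx":0,"ry":0,"rz":-0.0221},{"tx":0,"ty":0,"tz":0,"rx":0,"ry":0,"rz":-0.0221},{"tx":0,"ty":0,"tz":0,"rx":0,"ry":0,"rz":-0.0221},{"tx":0,"ty":0,"tz":0,"rx":0,"ry":0,"rz":-0.0221},{"tx":0,"ty":0,"tz":0,"rx":0,"ry":0,"rz":-0.0221}]}}

```text
time: 15.55
ee_pos: [0.5048, -0.0557, 0.2818]
orientation: [3.141, -0.003, 3.106]
force: [-1.1, 0.7, -0.2]
width: 0.0926
gripper_force: 0.0
```

Request:
{"method": "apply_moves", "body": {"commands": [{"tx":0,"ty":0,"tz":0,"rx":0,"ry":0,"rz":-0.0221},{"tx":0,"ty":0,"tz":0,"rx":0,"ry":0,"rz":-0.0221},{"tx":0.01,"ty":-0.1128,"tz":0,"rx":0,"ry":0,"rz":0},{"tx":0.01,"ty":-0.1128,"tz":0,"rx":0,"ry":0,"rz":0},{"tx":0.01,"ty":-0.1128,"tz":0,"rx":0,"ry":0,"rz":0}]}}

```text
time: 16.05
ee_pos: [0.525, -0.1915, 0.2817]
orientation: [3.14, -0.002, -2.905]
force: [1.3, -0.0, -0.1]
width: 0.0927
gripper_force: 0.0
```

```bash
python3 - <<'E'
from h import *
s=sense();print(s['ee_pos'],s['orientation'],s['joints'],s['wrist_torque'])
T=pose(); p,d=get_image("wrist"); cv2.imwrite("pics/w3.png",p)
for r in landmark_of("wrist","handle_bar")[:2]: print(r,px2w("wrist",r["position"],z=.204,T=T))
hs=cv2.cvtColor(p,cv2.COLOR_BGR2HSV); red=((hs[...,1]>170)&((hs[...,0]<8)|(hs[...,0]>172))&(hs[...,2]>90)).astype(np.uint8)
n,l,st,ce=cv2.connectedComponentsWithStats(red)
for i in range(1,n):
    if st[i,4]>60: print(st[i],ce[i],px2w("wrist",ce[i],z=.205,T=T))
E
```

```text
[ 0.52499803 -0.19146635  0.28172722] [ 3.13990282e+00 -1.67321986e-03 -2.90462522e+00] [ 1.00839976  0.56472337 -1.14281269  1.87973049  0.58156444  1.08471073
  1.44146989] [ 0.0988713  -0.2177155  -0.00326101]
{'position': [322.5, 249.5], 'score': 0.63} [ 0.52289511 -0.1895205   0.204     ]
[308 149  30  27 642] [322.34267913 162.61838006] [ 0.46812629 -0.20288872  0.205     ]
[308 315  27  19 392] [321.09693878 325.2755102 ] [ 0.57673119 -0.17745549  0.205     ]
```

View pics/w3.png

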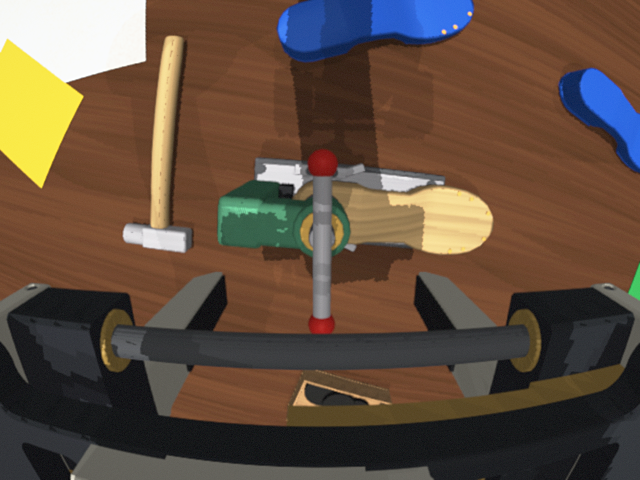

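Bar is centred between the fingers (column 322) and parallel to tool x. The balls are at (322,163) and (321,325). Descending and gripping.

Request:
{"method": "apply_moves", "body": {"commands": [{"tx":0,"ty":0,"tz":0.06,"rx":0,"ry":0,"rz":0},{"tx":0,"ty":0,"tz":0.06,"rx":0,"ry":0,"rz":0},{"tx":0,"ty":0,"tz":0.06,"rx":0,"ry":0,"rz":0},{"tx":0,"ty":0,"tz":0.036,"rx":0,"ry":0,"rz":0},{"tx":0,"ty":0,"tz":0,"rx":0,"ry":0,"rz":0}]}}

```text
time: 16.65
ee_pos: [0.5241, -0.1895, 0.1946]
orientation: [3.139, -0.003, -2.905]
force: [-0.5, -0.2, -0.1]
width: 0.093
gripper_force: 0.0
```

Request:
{"method": "apply_moves", "body": {"commands": [{"tx":0,"ty":0,"tz":0,"rx":0,"ry":0,"rz":0},{"tx":0,"ty":0,"tz":0,"rx":0,"ry":0,"rz":0},{"tx":0,"ty":0,"tz":0,"rx":0,"ry":0,"rz":0},{"tx":0,"ty":0,"tz":0,"rx":0,"ry":0,"rz":0},{"tx":0,"ty":0,"tz":0,"rx":0,"ry":0,"rz":0}], "fingers": 1, "force": 10}}

```text
time: 17.15
ee_pos: [0.5256, -0.1903, 0.1974]
orientation: [-3.141, 0.0, -2.906]
force: [0.3, -0.4, -0.2]
width: 0.0577
gripper_force: 0.0
```

Request:
{"method": "apply_moves", "body": {"commands": [{"tx":0,"ty":0,"tz":0,"rx":0,"ry":0,"rz":0},{"tx":0,"ty":0,"tz":0,"rx":0,"ry":0,"rz":0},{"tx":0,"ty":0,"tz":0,"rx":0,"ry":0,"rz":0},{"tx":0,"ty":0,"tz":0,"rx":0,"ry":0,"rz":0},{"tx":0,"ty":0,"tz":0,"rx":0,"ry":0,"rz":0}]}}

```text
time: 17.65
ee_pos: [0.5254, -0.1901, 0.197]
orientation: [3.142, -0.0, -2.906]
force: [0.4, -0.1, 0.0]
width: 0.0175
gripper_force: 0.0
```

```bash
python3 -c "
from h import *
s=sense();print(s['ee_pos'],s['force'],s['wrist_torque'],s['width'],s['gripper_force'],s['joints'])"
```

```text
[ 0.52542414 -0.19012181  0.19698072] [ 0.37466983 -0.13577541  0.01079518] [ 0.084122   -0.13971849  0.05697757] 0.01749592059421604 0.0 [ 0.93574333  0.64806829 -1.05261313  1.97487299  0.70559696  0.94182372
  1.32744868]
```

Request:
{"method": "apply_moves", "body": {"commands": [{"tx":0,"ty":0,"tz":0.005,"rx":0,"ry":0,"rz":0},{"tx":0,"ty":0,"tz":0,"rx":0,"ry":0,"rz":0},{"tx":0,"ty":0,"tz":0,"rx":0,"ry":0,"rz":0},{"tx":0,"ty":0,"tz":0,"rx":0,"ry":0,"rz":0},{"tx":0,"ty":0,"tz":0,"rx":0,"ry":0,"rz":0}], "fingers": 1, "force": 60}}

```text
time: 18.15
ee_pos: [0.5257, -0.1901, 0.1957]
orientation: [-3.141, 0.0, -2.906]
force: [-2.3, -1.0, 8.2]
width: 0.0104
gripper_force: 60.0
```

```bash
cat > s.py <<'E'
from h import *
s=sense();print(np.round(s['ee_pos'],4),round(s['orientation'][2],4),"F",np.round(s['force'],1),"M",np.round(s['wrist_torque'],3),s['width'],s['gripper_force'],"j",np.round(s['joints'],2),"tq7",s['joint_torque'][6],s['time'])
E
python3 s.py
```

```text
[ 0.5257 -0.1901  0.1957] -2.9061 F [-2.3 -1.   8.2] M [-0.059  0.378 -0.044] 0.010420387975864281 60.00213146209717 j [ 0.93  0.65 -1.05  1.98  0.71  0.94  1.32] tq7 0.03949092119000852 18.15
```

Request:
{"method": "apply_moves", "body": {"commands": [{"tx":0,"ty":0,"tz":0.0005,"rx":0,"ry":0,"rz":0.0159},{"tx":0,"ty":0,"tz":0.0005,"rx":0,"ry":0,"rz":0.0159},{"tx":0,"ty":0,"tz":0.0005,"rx":0,"ry":0,"rz":0.0159},{"tx":0,"ty":0,"tz":0.0005,"rx":0,"ry":0,"rz":0.0159},{"tx":0,"ty":0,"tz":0.0005,"rx":0,"ry":0,"rz":0.0159}]}}

```text
time: 18.65
ee_pos: [0.5257, -0.1912, 0.1948]
orientation: [-3.139, 0.001, 2.874]
force: [-2.2, -4.4, 8.2]
width: 0.0104
gripper_force: 60.4
```

```bash
python3 s.py
```

```text
[ 0.5257 -0.1912  0.1948] 2.8738 F [-2.2 -4.4  8.2] M [-0.986  0.348  0.395] 0.010431871013346725 60.426951572299004 j [ 0.86  0.6  -0.92  1.98  0.62  0.87  0.91] tq7 0.9641256183385849 18.65
```

Request:
{"method": "apply_moves", "body": {"commands": [{"tx":0,"ty":0,"tz":0.0005,"rx":0,"ry":0,"rz":0.0159},{"tx":0,"ty":0,"tz":0.0005,"rx":0,"ry":0,"rz":0.0159},{"tx":0,"ty":0,"tz":0.0005,"rx":0,"ry":0,"rz":0.0159},{"tx":0,"ty":0,"tz":0.0005,"rx":0,"ry":0,"rz":0.0159},{"tx":0,"ty":0,"tz":0.0005,"rx":0,"ry":0,"rz":0.0159}]}}

```text
time: 19.15
ee_pos: [0.5252, -0.1923, 0.1938]
orientation: [-3.139, 0.002, 2.373]
force: [-4.8, -7.3, 10.2]
width: 0.0105
gripper_force: 60.4
```

```bash
python3 s.py
```

```text
[ 0.5252 -0.1923  0.1938] 2.3734 F [-4.8 -7.3 10.2] M [-1.545  0.788  0.425] 0.010494808891790748 60.44544976204634 j [ 0.78  0.55 -0.78  1.99  0.54  0.82  0.5 ] tq7 0.9517185017466545 19.15
```

Request:
{"method": "apply_moves", "body": {"commands": [{"tx":0,"ty":0,"tz":0.0005,"rx":0,"ry":0,"rz":0.0159},{"tx":0,"ty":0,"tz":0.0005,"rx":0,"ry":0,"rz":0.0159},{"tx":0,"ty":0,"tz":0.0005,"rx":0,"ry":0,"rz":0.0159},{"tx":0,"ty":0,"tz":0.0005,"rx":0,"ry":0,"rz":0.0159},{"tx":0,"ty":0,"tz":0.0005,"rx":0,"ry":0,"rz":0.0159}]}}

```text
time: 19.65
ee_pos: [0.5243, -0.1928, 0.1928]
orientation: [-3.138, 0.004, 1.873]
force: [-7.2, -9.3, 14.4]
width: 0.0105
gripper_force: 60.5
```

```bash
python3 s.py
```

```text
[ 0.5243 -0.1928  0.1928] 1.8734 F [-7.2 -9.3 14.4] M [-1.861  1.483  0.422] 0.010496856817129755 60.45285623520613 j [ 0.7   0.52 -0.64  1.99  0.44  0.77  0.1 ] tq7 0.9470297768712044 19.65
```

Request:
{"method": "apply_moves", "body": {"commands": [{"tx":-0.0035,"ty":-0.0035,"tz":-0.0005,"rx":0,"ry":0,"rz":0},{"tx":-0.0035,"ty":-0.0035,"tz":-0.0005,"rx":0,"ry":0,"rz":0},{"tx":0,"ty":0,"tz":0,"rx":0,"ry":0,"rz":0},{"tx":0,"ty":0,"tz":0,"rx":0,"ry":0,"rz":0},{"tx":0,"ty":0,"tz":0,"rx":0,"ry":0,"rz":0}]}}

```text
time: 20.15
ee_pos: [0.5241, -0.1931, 0.1929]
orientation: [3.141, 0.0, 1.88]
force: [-0.3, 1.4, 6.1]
width: 0.0105
gripper_force: 60.2
```

```bash
python3 s.py
```

```text
[ 0.5241 -0.1931  0.1929] 1.8796 F [-0.3  1.4  6.1] M [0.281 0.139 0.174] 0.010484132539884568 60.17714962363243 j [ 0.7   0.52 -0.65  1.99  0.44  0.77  0.11] tq7 -0.2194687630981207 20.15
```

Request:
{"method": "apply_moves", "body": {"commands": [{"tx":0,"ty":-0.0007,"tz":0.0005,"rx":0,"ry":0,"rz":0.0159},{"tx":0,"ty":-0.0006,"tz":0.0004,"rx":0,"ry":0,"rz":0.0159},{"tx":0,"ty":-0.0006,"tz":0.0005,"rx":0,"ry":0,"rz":0.0159},{"tx":0,"ty":-0.0006,"tz":0.0004,"rx":0,"ry":0,"rz":0.0159},{"tx":0,"ty":-0.0006,"tz":0.0005,"rx":0,"ry":0,"rz":0.0159}]}}

```text
time: 20.65
ee_pos: [0.5229, -0.1933, 0.1919]
orientation: [3.141, -0.0, 1.376]
force: [-0.2, 2.1, 6.1]
width: 0.0106
gripper_force: 60.4
```

```bash
python3 s.py
```

```text
[ 0.5229 -0.1933  0.1919] 1.3764 F [-0.2  2.1  6.1] M [0.254 0.164 0.374] 0.010618232758903749 60.40897395461798 j [ 0.61  0.49 -0.51  2.    0.35  0.73 -0.3 ] tq7 0.9495366364717484 20.65
```

Request:
{"method": "apply_moves", "body": {"commands": [{"tx":0,"ty":-0.0007,"tz":0.0005,"rx":0,"ry":0,"rz":0.0159},{"tx":0,"ty":-0.0006,"tz":0.0004,"rx":0,"ry":0,"rz":0.0159},{"tx":0,"ty":-0.0006,"tz":0.0005,"rx":0,"ry":0,"rz":0.0159},{"tx":0,"ty":-0.0006,"tz":0.0004,"rx":0,"ry":0,"rz":0.0159},{"tx":0,"ty":-0.0006,"tz":0.0005,"rx":0,"ry":0,"rz":0.0159}]}}

```text
time: 21.15
ee_pos: [0.5218, -0.1928, 0.191]
orientation: [3.141, -0.001, 0.877]
force: [-1.5, 1.3, 6.6]
width: 0.0108
gripper_force: 60.4
```

```bash
python3 s.py
```

```text
[ 0.5218 -0.1928  0.191 ] 0.877 F [-1.5  1.3  6.6] M [0.362 0.171 0.387] 0.010816434419233661 60.42126093059778 j [ 0.51  0.47 -0.37  2.01  0.25  0.7  -0.7 ] tq7 0.9439722821116447 21.15
```

Request:
{"method": "apply_moves", "body": {"commands": [{"tx":0,"ty":-0.0004,"tz":0.0003,"rx":0,"ry":0,"rz":0.0095},{"tx":0,"ty":-0.0004,"tz":0.0003,"rx":0,"ry":0,"rz":0.0095},{"tx":0,"ty":-0.0004,"tz":0.0003,"rx":0,"ry":0,"rz":0.0095},{"tx":0,"ty":-0.0004,"tz":0.0003,"rx":0,"ry":0,"rz":0.0095},{"tx":0,"ty":-0.0003,"tz":0.0003,"rx":0,"ry":0,"rz":0.0095}]}}

```text
time: 21.65
ee_pos: [0.5212, -0.1922, 0.1904]
orientation: [3.141, -0.001, 0.58]
force: [-1.4, 2.3, 7.0]
width: 0.0105
gripper_force: 60.4
```

```bash
python3 s.py
```

```text
[ 0.5212 -0.1922  0.1904] 0.5802 F [-1.4  2.3  7. ] M [0.43  0.189 0.404] 0.010533684256505098 60.42673710733652 j [ 0.45  0.46 -0.28  2.02  0.2   0.69 -0.94] tq7 0.4029555805027485 21.65
```

Request:
{"method": "apply_moves", "body": {"commands": [{"tx":0,"ty":-0.0004,"tz":0.0003,"rx":0,"ry":0,"rz":0.0095},{"tx":0,"ty":-0.0004,"tz":0.0003,"rx":0,"ry":0,"rz":0.0095},{"tx":0,"ty":-0.0004,"tz":0.0003,"rx":0,"ry":0,"rz":0.0095},{"tx":0,"ty":-0.0004,"tz":0.0003,"rx":0,"ry":0,"rz":0.0095},{"tx":0,"ty":-0.0003,"tz":0.0003,"rx":0,"ry":0,"rz":0.0095}]}}

```text
time: 22.15
ee_pos: [0.521, -0.1916, 0.1899]
orientation: [3.141, -0.001, 0.282]
force: [-0.9, 1.9, 9.5]
width: 0.0105
gripper_force: 60.5
```

```bash
python3 s.py
```

```text
[ 0.521  -0.1916  0.1899] 0.2818 F [-0.9  1.9  9.5] M [0.451 0.33  0.404] 0.010482183885921627 60.52946733310819 j [ 0.39  0.45 -0.2   2.02  0.14  0.68 -1.18] tq7 0.3478046413511038 22.15
```

Request:
{"method": "apply_moves", "body": {"commands": [{"tx":0,"ty":-0.0004,"tz":0.0001,"rx":0,"ry":0,"rz":0.0095},{"tx":0,"ty":-0.0004,"tz":0.0002,"rx":0,"ry":0,"rz":0.0095},{"tx":0,"ty":-0.0004,"tz":0.0002,"rx":0,"ry":0,"rz":0.0095},{"tx":0,"ty":-0.0004,"tz":0.0003,"rx":0,"ry":0,"rz":0.0095},{"tx":0,"ty":-0.0003,"tz":0.0003,"rx":0,"ry":0,"rz":0.0095}]}}

```text
time: 22.65
ee_pos: [0.5208, -0.1909, 0.1895]
orientation: [3.141, -0.001, -0.016]
force: [-0.9, 1.8, 9.6]
width: 0.0108
gripper_force: 60.9
```

```bash
python3 s.py
```

```text
[ 0.5208 -0.1909  0.1895] -0.0163 F [-0.9  1.8  9.6] M [0.494 0.376 0.502] 0.010809616908246764 60.88961767964065 j [ 0.33  0.45 -0.11  2.03  0.08  0.67 -1.42] tq7 0.22879566997289658 22.65
```

Request:
{"method": "apply_moves", "body": {"commands": [{"tx":0,"ty":-0.0001,"tz":0.0001,"rx":0,"ry":0,"rz":0.004},{"tx":0,"ty":-0.0001,"tz":0.0001,"rx":0,"ry":0,"rz":0.004},{"tx":0,"ty":-0.0002,"tz":0.0001,"rx":0,"ry":0,"rz":0.004},{"tx":0,"ty":-0.0001,"tz":0.0001,"rx":0,"ry":0,"rz":0.004},{"tx":0,"ty":0,"tz":0,"rx":0,"ry":0,"rz":0}]}}

```text
time: 23.15
ee_pos: [0.5208, -0.1906, 0.1894]
orientation: [3.142, -0.001, -0.115]
force: [-1.5, 1.3, 10.2]
width: 0.011
gripper_force: 61.0
```

```bash
python3 s.py
```

```text
[ 0.5208 -0.1906  0.1894] -0.1152 F [-1.5  1.3 10.2] M [0.489 0.382 0.486] 0.010958345844912964 60.95085086300969 j [ 0.31  0.45 -0.08  2.03  0.06  0.67 -1.5 ] tq7 -0.7412020862102509 23.15
```

Request:
{"method": "apply_moves", "body": {"commands": [{"tx":0,"ty":0,"tz":0,"rx":0,"ry":0,"rz":0.0015},{"tx":0,"ty":-0.0001,"tz":0,"rx":0,"ry":0,"rz":0.0015},{"tx":0,"ty":0,"tz":0.0001,"rx":0,"ry":0,"rz":0.0015},{"tx":0,"ty":-0.0001,"tz":0,"rx":0,"ry":0,"rz":0.0015},{"tx":0,"ty":0,"tz":0,"rx":0,"ry":0,"rz":0.0015}]}}

```text
time: 23.65
ee_pos: [0.5208, -0.1906, 0.1894]
orientation: [-3.142, -0.001, -0.162]
force: [-1.6, 2.0, 9.7]
width: 0.0105
gripper_force: 61.1
```

```bash
python3 s.py
```

```text
[ 0.5208 -0.1906  0.1894] -0.1617 F [-1.6  2.   9.7] M [0.532 0.314 0.598] 0.010536174687990124 61.10653411131352 j [ 0.3   0.45 -0.07  2.03  0.05  0.66 -1.54] tq7 -0.4834333062171936 23.65
```

Request:
{"method": "apply_moves", "body": {"commands": [{"tx":0,"ty":0,"tz":0,"rx":0,"ry":0,"rz":0},{"tx":0,"ty":0,"tz":0,"rx":0,"ry":0,"rz":0},{"tx":0,"ty":0,"tz":0,"rx":0,"ry":0,"rz":0},{"tx":0,"ty":0,"tz":0,"rx":0,"ry":0,"rz":0},{"tx":0,"ty":0,"tz":0,"rx":0,"ry":0,"rz":0}], "fingers": -1}}

```text
time: 24.15
ee_pos: [0.5202, -0.1911, 0.1885]
orientation: [-3.142, 0.0, -0.164]
force: [-0.5, -0.2, -0.5]
width: 0.0462
gripper_force: 0.0
```

Request:
{"method": "apply_moves", "body": {"commands": [{"tx":0,"ty":0,"tz":-0.02,"rx":0,"ry":0,"rz":0},{"tx":0,"ty":0,"tz":-0.08,"rx":0,"ry":0,"rz":0},{"tx":0,"ty":0,"tz":-0.1,"rx":0,"ry":0,"rz":0},{"tx":0,"ty":0,"tz":-0.1,"rx":0,"ry":0,"rz":0},{"tx":0,"ty":0,"tz":-0.05,"rx":0,"ry":0,"rz":0}]}}

```text
time: 24.65
ee_pos: [0.5211, -0.1913, 0.3328]
orientation: [3.141, -0.004, -0.164]
force: [2.2, -1.0, 0.1]
width: 0.086
gripper_force: 0.0
```

```bash
python3 - <<'E'
from h import *
p,d=get_image("scene"); cv2.imwrite("pics/s4.png",cv2.resize(p[160:310,200:400],(0,0),fx=4,fy=4)); print(sense()["ee_pos"],sense()["force"])
E
```

```text
[ 0.52191802 -0.19160802  0.33479673] [1.08127016 0.26571437 1.52418351]
```

View pics/s4.png

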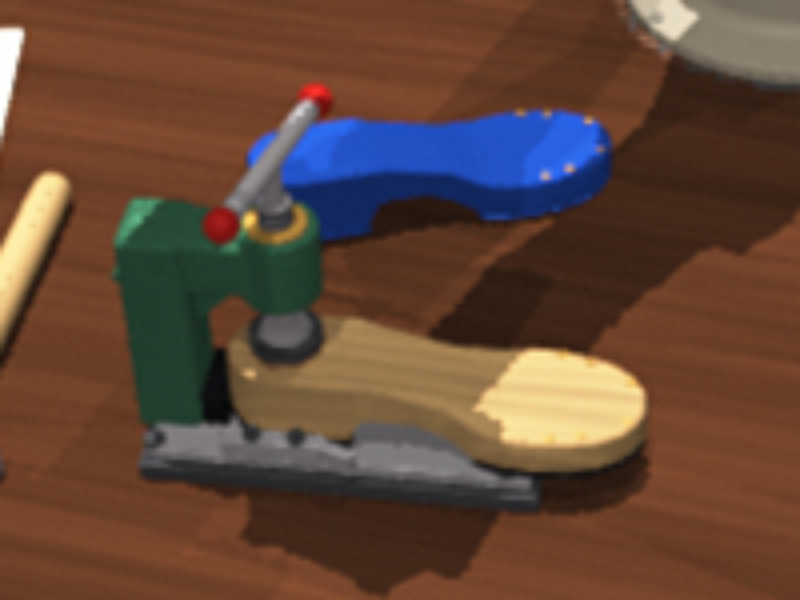

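The sole is home and flat, the pad is down on the heel at crop (287,335), the handle has turned, and the gripper is clear. Handing in.

```bash
python3 -c "
from plant import *
print(finish_job())"
```

```text
the job is handed in; nothing more can be done
None
```

The sole is heel-home against the back stop and flat on the bed. I turned the handle clockwise to about 0.60 N m, roughly 100 N of clamping, then let go and handed the job in at about 25 s; the hammer, jar, box of lifts and blue soles were never touched.

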